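# Charge the grinding jar and hold the gate open

## Robot

A 6-joint arm with a two-finger parallel gripper is mounted at the origin on a cart in front of the work surface, level with it; the furniture and walls round the work are solid. World frame = base frame: x ahead of the robot, y to its left, z up, the work surface at z = 0. Lengths are in m, angles in rad, forces in N, time in s.
With the tool pointing down it reaches from about 0.225 to 0.875 m from the base axis. Payload 3.4 kg.
Tool frame: the origin (TCP) lies where the fingers leave the gripper's body, on its centre line; the fingertips stand 73 mm ahead of it and the grasp point (between the pads) lies 54 mm ahead of it; z points along the fingers, y is the direction in which the jaws open and shut (so a half turn about z gives the same grasp; the last joint's range is limited). The gripper opens to 85 mm and grips with 20 to 120 N. Pads are 22 mm wide; open, the fingers measure 114 mm over their backs; the gripper's body (76 mm by 85 mm) begins 54 mm behind the grasp point. The pads swing forward as they close: fully open they stand 13 mm farther back than shut.
Start: joints at [-1.318, 0.276, 1.505, -0, 1.361, -0.121], TCP at [0.21, -0.535, 0.304] pointing down, gripper open.
Joint ranges: [-2.89, 2.89], [-0.75, 2.08], [0.22, 2.7], [-1.18, 4.32], [0.11, 2.71], [-2.7, 2.7]. Speed limits (rad/s): [2.57, 2.57, 3.14, 3.14, 3.14, 3.14].

## Interface

Orientations are given as a unit quaternion [x, y, z, w].
In Python, from cell import robot gives the robot as it stands. The module is installed in compiled form; this text tells all that it offers.
- The arm moves only by the shell command python3 -m crank 'ROWS' [FORCE]. ROWS is JSON, a list of rows, each an object with "xyz": the shift along the world's x, y, z in mm, a list of three; "angular": the turn, a rotation vector about the world's x, y, z in degrees, a list of three; "hand": the gripper command: -1 is shut, 1 is fully open, values between are in proportion. A call has 1 to 20 rows; each row shifts and turns the commanded pose from where the row before left it; what a row does not reach is not made up. A row lasts 1/12 s, in which the tool goes at most 41.7 mm and 7.16 degrees, less where a joint would pass 70% of its speed; a pose out of reach is approached as far as the arm can. A call is refused whole if a number of a shift passes 41.7 or a number of a turn 7.16, either way. A call with a gripper value outside its range is refused whole. The fingers move at their own pace and stop on an object; FORCE is the grip in N (left out, the last holds). Time passes only in rows, so rows that do not move let the fingers close. It gives the time, the measured TCP pose, the force and the opening at its end, in the units of the state.
- robot.observe(): the state, without advancing time (a new reading comes with each control period).
- robot.read_camera(name): name is "scene" or "side" or "wrist"; returns the picture (400x640x3 uint8, red, green, blue); there is no depth.
- robot.calibration(name): a dict with "K" (3x3 intrinsics, pixels), "distortion" ([k1, k2, p1, p2, k3] as OpenCV has them; the pictures are not rectified), "eye" and "attitude" of the camera in the world. Camera axes: x right, y down, z forward; pixel columns grow to the right and rows downward; lengths in m; the calibration is good to about 2 mm. A picture is of the moment at which its call begins: read the wrist's pose just before it. calibration takes no time and is no camera call; for the wrist camera it gives the pose at the moment of the call.
- robot.hand_in(): hands the job in, once; it reports no verdict.
The state is a dict: "time": time; "qpos": joint angles; "qd": joint speeds; "tau": joint torques, N m; "tcp_pos": TCP position; "ee_rot": TCP orientation; "contact_force": force on the tool from outside, world axes, zero at the start; "wrist_torque": the same for the moment, N m; "finger_gap": opening from 0.0 (shut) to 1.0 (fully open).
Only numpy, scipy, OpenCV 4.12 (cv2) and the standard library are available. Lean on these libraries where they do the work, as an engineer would, in place of code of your own. Each camera call takes 0.05 s, during which the arm holds its last target. There are 200 camera calls.

## Task

Use the scoop to move at least three of the five grinding balls from the trough into the hopper of the ball charger while its gate is shut, without touching the balls with the gripper, then stand the scoop upright back on the bare worktop. Then press the charger's spring-loaded gate lever down until it is level, so that the balls drop into the jar below, and finish while still holding the lever level with the gripper. Spill no ball off the worktop and leave the other things on the bench where they are.

Things in the scene. Friction and masses are not known exactly. Their poses are not given: they have to be found in the camera images.
- scoop: Loose steel scoop, 0.1 kg, standing on its flat underside (origin); z up, +x to the open lip. Pan 58 mm wide (y), 64 mm long, floor 2 mm. Walls 24 mm high at the sides, 30 mm at the back (x = -16 mm). Upright black strap handle behind the back wall, 12 mm thick (x), 22 mm wide, centred at x = -22 mm, up to z = 120 mm: grip it across the 12 mm at 85 to 105 mm height.
- scoop_bowl (a point): Middle of the scoop's pan, 12 mm ahead (x) of the scoop's origin, 10 mm above its underside; axes as the scoop's.
- scoop_lip (a point): Middle of the scoop's thin front lip (about 1.5 mm thick), 48.5 mm ahead (x) of the scoop's origin, level with its underside. The side walls end 15.5 mm behind it.
- trough: Fixed open grey plastic trough, 74 mm (x) by 200 mm (y) by 42 mm high, walls 4 mm, floor 4 mm thick (inside 66 by 192 mm), origin under its centre. The balls lie within 82 mm of its inner -y end (the end towards the charger); the rest is empty. The scoop fits in lengthwise with 4 mm to spare on each side, too little for a ball to pass.
- ball_1_center (a point): Centre of grinding ball 1, a smooth white ceramic ball of 18 mm diameter, 14 g, that rolls easily; five alike lie in the trough.
- ball_2_center (a point): Centre of grinding ball 2, a smooth white ceramic ball of 18 mm diameter, 14 g, that rolls easily; five alike lie in the trough.
- ball_3_center (a point): Centre of grinding ball 3, a smooth white ceramic ball of 18 mm diameter, 14 g, that rolls easily; five alike lie in the trough.
- ball_4_center (a point): Centre of grinding ball 4, a smooth white ceramic ball of 18 mm diameter, 14 g, that rolls easily; five alike lie in the trough.
- ball_5_center (a point): Centre of grinding ball 5, a smooth white ceramic ball of 18 mm diameter, 14 g, that rolls easily; five alike lie in the trough.
- charger: Ball charger, a fixed stand on a base 150 mm (x) by 185 mm (y from -107 to +78 mm), origin on the underside below the hopper's axis. From below: open steel jar (84 mm across, rim at z = 55 mm), gate plate at z = 66 mm, round chute 50 mm wide, funnel-shaped hopper. Its -y side has a pillar 165 mm high with the lever's pivot; its +y side, towards the trough, is open for tipping.
- hopper_mouth (a point): Centre of the hopper's round mouth, 110 mm across, 125 mm above the worktop; axes as the charger's.
- jar_floor (a point): Centre of the inside floor of the jar, 12 mm above the worktop.
- gate_lever (a joint): Angle of the gate lever, growing as it is pressed down. 0: its upper stop, where a spring holds it, gate shut, sloping up 0.6 rad towards the robot. 0.6: level, gate open. 0.85: lower stop. It takes about 3 N at the paddle to start, 6 N at level, and springs back when let go. Pivot axis along the charger's y, at (0, -74, 153) mm of the charger.
- paddle (a point): Middle of the top face of the lever's black paddle (60 mm long, 36 mm wide, 12 mm thick), 145 mm from the pivot towards the charger's local -x. It travels on an arc about the pivot; with the lever level it lies at local (-145, -74, 159) mm of the charger.
- beaker: Bystander: empty glass beaker, 54 mm across, 70 mm high; origin at its underside. Leave alone.
- loose_crucible: Bystander: small nickel crucible, 27 mm across, 14 mm high; origin at its underside. Leave alone.
- forceps_1: Bystander: steel forceps, 151 mm long, lying flat. Leave alone.
- stopper: Bystander: red-brown rubber stopper, 30 mm across, 27 mm high. Leave alone.
- ball_1: The same grinding ball 1 as a body (its axes turn as it rolls).
- ball_2: The same grinding ball 2 as a body (its axes turn as it rolls).
- ball_3: The same grinding ball 3 as a body (its axes turn as it rolls).
- ball_4: The same grinding ball 4 as a body (its axes turn as it rolls).
- ball_5: The same grinding ball 5 as a body (its axes turn as it rolls).
Things that resemble listed ones, but are neither listed nor needed, are in the scene too. What is shaped like the scoop but green is not meant.

How it is judged:
By the outcome, as a careful person would: the job done as asked, in the order asked, and still so for the second after the job is handed in, while the arm keeps its last pose, push and grip.
It also fails if it takes over 67 s, if anything falls off the work surface, if the arm or the gripper's body presses on something with over 40 N, if the wrist force passes 120 N, or if a joint passes its speed limit or range.

## Working session

There is one attempt and no reset: what is moved stays moved. The work goes in short steps, Python scripts to look and compute and a shell command to move; the robot and the scene stay as the last step left them, time stands still between calls to the robot, and variables do not carry over. Pictures are saved under pics/ and viewed, about 8 in all and at most 12, crops included, and the job is handed in when it is done.

```bash
mkdir -p pics; ls; python3 - <<'E'
from cell import robot
import cv2,numpy as np
for n in("scene","side","wrist"):
    c=robot.calibration(n); print(n,np.round(c["K"],1).tolist(),np.round(c["distortion"],4).tolist(),np.round(c["eye"],3).tolist(),np.round(c["attitude"],3).tolist())
    cv2.imwrite(f"pics/{n}0.png",robot.read_camera(n)[:,:,::-1])
s=robot.observe(); print({k:np.round(v,3).tolist() for k,v in s.items()})
E
```

```text
pics
scene [[472.4, 0.0, 314.5], [0.0, 472.4, 198.0], [0.0, 0.0, 1.0]] [-0.036, 0.0, 0.0, 0.0, 0.0] [-0.494, -0.432, 0.971] [0.769, -0.435, 0.235, -0.404]
side [[495.7, 0.0, 318.1], [0.0, 495.7, 198.7], [0.0, 0.0, 1.0]] [-0.0753, 0.0, 0.0, 0.0, 0.0] [0.445, 1.487, 0.818] [-0.022, 0.85, -0.526, 0.025]
wrist [[334.1, 0.0, 318.5], [0.0, 334.1, 201.9], [0.0, 0.0, 1.0]] [-0.0522, 0.0, 0.0, 0.0, 0.0] [0.283, -0.507, 0.373] [0.816, -0.557, -0.088, 0.126]
{'time': 0.15, 'qpos': [-1.318, 0.276, 1.506, -0.0, 1.361, -0.121], 'qd': [-0.0, -0.001, -0.005, 0.001, -0.001, -0.0], 'tau': [0.002, -41.714, -24.603, -0.0, 0.008, 0.0], 'tcp_pos': [0.21, -0.535, 0.303], 'ee_rot': [0.983, 0.186, -0.0, -0.001], 'contact_force': [-0.26, 0.962, 0.134], 'wrist_torque': [0.042, 0.043, -0.001], 'finger_gap': 1.002}
```

View pics/scene0.png

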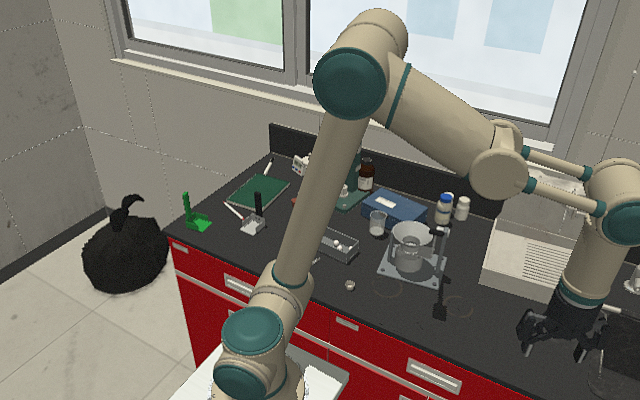

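View pics/side0.png

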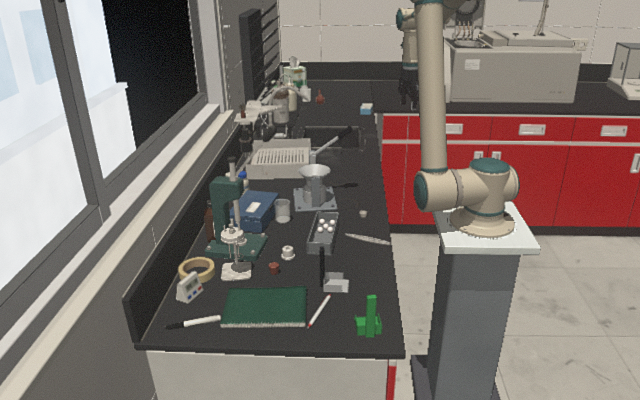

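The scene view shows the metal scoop with a black handle at about (255,215) and the green look-alike at (195,215). The trough is at about (335,243), partly hidden by the arm, and the charger is at (410,255). In the side view the scoop is at (330,275), the green decoy at (368,318), the trough at (322,232) and the charger at (314,185). I choose the black-handled one and check it in a close crop.

```bash
cat > h.py <<'E'
import cv2,numpy as np
from scipy.spatial.transform import Rotation as R
from cell import robot
def ray(n,uv,c=None):
    c=c or robot.calibration(n); K=np.array(c["K"]);D=np.array(c["distortion"])
    p=cv2.undistortPoints(np.array(uv,float).reshape(-1,1,2),K,D).reshape(-1,2)
    d=R.from_quat(c["attitude"]).apply(np.c_[p,np.ones(len(p))]); return np.array(c["eye"]),d
def plane(n,uv,z,c=None):
    e,d=ray(n,uv,c); return e+d*((z-e[2])/d[:,2])[:,None]
def proj(n,P,c=None):
    c=c or robot.calibration(n); r=R.from_quat(c["attitude"]).inv()
    q=r.apply(np.array(P,float).reshape(-1,3)-c["eye"])
    return cv2.projectPoints(q,np.zeros(3),np.zeros(3),np.array(c["K"]),np.array(c["distortion"]))[0].reshape(-1,2)
E
python3 - <<'E'
import cv2,numpy as np
a=cv2.imread("pics/scene0.png")[180:330,225:485]; b=cv2.imread("pics/side0.png")[155:305,260:400]
a=cv2.resize(a,(780,450),interpolation=cv2.INTER_CUBIC)
cv2.imwrite("pics/cropA.png",a)
cv2.imwrite("pics/cropB.png",cv2.resize(b,(560,600),interpolation=cv2.INTER_CUBIC))
E
```

```text
(no output)
```

View pics/cropA.png

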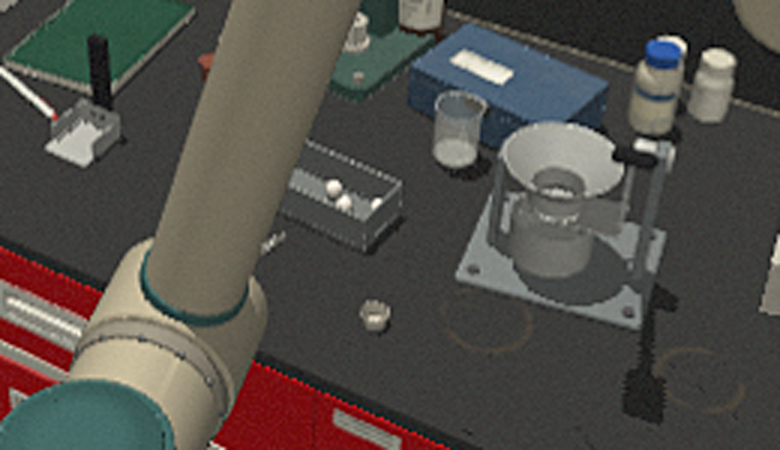

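View pics/cropB.png

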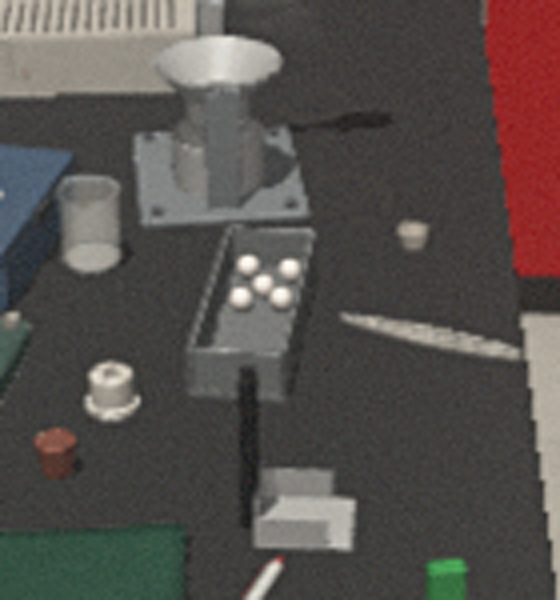

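The crops confirm it: a steel pan with a black handle, the lip pointing roughly towards the robot, and the five balls at the charger end of the trough. Now I compute positions.

```bash
python3 - <<'E'
from h import *
np.set_printoptions(precision=3,suppress=True)
A=lambda l:np.array(l,float)/3+[225,180]-[.33,.33]
B=lambda l:np.array(l,float)/4+[260,155]-[.4,.4]
def two(a,b):
    e1,d1=ray("scene",A([a]));e2,d2=ray("side",B([b]));d1=d1[0];d2=d2[0]
    t=np.linalg.lstsq(np.c_[d1,-d2],e2-e1,rcond=None)[0];p=e1+d1*t[0];q=e2+d2*t[1];return (p+q)/2,np.linalg.norm(p-q)
print("trough rim side",plane("side",B([(228,228),(314,230),(290,352),(190,350)]),.042)[:,:2])
print("trough base side",plane("side",B([(190,393),(285,400)]),0)[:,:2])
print("trough rim scene",plane("scene",A([(403,182),(363,222)]),.042)[:,:2], plane("scene",A([(363,250)]),0)[:,:2])
print("mouth",plane("scene",A([(563,162)]),.125),plane("side",B([(219,63)]),.125))
print("base side",plane("side",B([(142,224),(310,216),(292,126),(136,132)]),.006)[:,:2])
print("base scene",plane("scene",A([(457,280),(640,325),(665,232)]),.006)[:,:2])
print("paddle",two((643,395),(362,120)))
print("handle top",two((98,38),(247,372)))
print("lip scene",plane("scene",A([(47,152),(85,166)]),.002)[:,:2],"side",plane("side",B([(356,500),(350,550)]),.002)[:,:2])
print("pan back side",plane("side",B([(255,550)]),.0)[:,:2], "back top", plane("side",B([(262,468),(333,468)]),.024)[:,:2])
print("balls",plane("side",B([(247,265),(290,268),(263,284),(241,297),(281,297)]),.013)[:,:2])
print("beaker",plane("side",B([(91,257)]),0),"cruc",plane("side",B([(412,242)]),0),"forceps",plane("side",B([(340,315),(522,355)]),0))
E
```

```text
trough rim side [[0.557 0.027]
 [0.485 0.029]
 [0.498 0.223]
 [0.573 0.222]]
trough base side [[0.574 0.216]
 [0.502 0.224]]
trough rim scene [[0.555 0.02 ]
 [0.478 0.026]] [[0.484 0.027]]
mouth [[ 0.568 -0.138  0.125]] [[ 0.574 -0.128  0.125]]
base side [[ 0.638 -0.046]
 [ 0.491 -0.065]
 [ 0.514 -0.252]
 [ 0.664 -0.235]]
base scene [[ 0.487 -0.075]
 [ 0.521 -0.251]
 [ 0.663 -0.229]]
paddle (array([ 0.446, -0.281, -0.001]), np.float64(0.0026707529748997844))
handle top (array([0.519, 0.375, 0.119]), np.float64(0.0024957993065485933))
lip scene [[0.443 0.398]
 [0.445 0.347]] side [[0.447 0.353]
 [0.451 0.41 ]]
pan back side [[0.514 0.409]] back top [[0.513 0.348]
 [0.463 0.346]]
balls [[0.541 0.038]
 [0.505 0.042]
 [0.526 0.07 ]
 [0.543 0.092]
 [0.51  0.091]]
beaker [[0.677 0.005 0.   ]] cruc [[ 0.402 -0.03   0.   ]] forceps [[0.462 0.096 0.   ]
 [0.319 0.154 0.   ]]
```

```bash
python3 -m crank '[{"xyz":[12,30,25],"angular":[0,0,6.8],"hand":1},{"xyz":[12,30,25],"angular":[0,0,6.8],"hand":1},{"xyz":[12,30,25],"angular":[0,0,6.8],"hand":1},{"xyz":[12,36,0],"angular":[0,0,6.8],"hand":1},{"xyz":[12,36,0],"angular":[0,0,6.8],"hand":1},{"xyz":[12,36,0],"angular":[0,0,6.8],"hand":1},{"xyz":[12,36,0],"angular":[0,0,6.8],"hand":1},{"xyz":[12,36,0],"angular":[0,0,6.8],"hand":1},{"xyz":[12,36,0],"angular":[0,0,6.8],"hand":1},{"xyz":[12,36,0],"angular":[0,0,7.1],"hand":1},{"xyz":[12,36,0],"angular":[0,0,0],"hand":1},{"xyz":[12,36,0],"angular":[0,0,0],"hand":1},{"xyz":[12,36,0],"angular":[0,0,0],"hand":1},{"xyz":[12,36,0],"angular":[0,0,0],"hand":1},{"xyz":[12,36,0],"angular":[0,0,0],"hand":1},{"xyz":[12,36,0],"angular":[0,0,0],"hand":1},{"xyz":[12,36,0],"angular":[0,0,0],"hand":1},{"xyz":[12,36,0],"angular":[0,0,0],"hand":1},{"xyz":[12,36,0],"angular":[0,0,0],"hand":1},{"xyz":[12,36,0],"angular":[0,0,0],"hand":1}]' 60
python3 - <<'E'
from h import *
c=np.array([.573,-.134,0]);r=R.from_rotvec([0,0,.13])
print("paddle scene",proj("scene",c+r.apply([-.1163,-.074,.24])),"want 437,232; pivot",proj("scene",c+r.apply([0,-.074,.153])))
print(robot.observe()["qpos"])
E
```

```text
time: 1.82
tcp_pos: [0.4499, 0.1687, 0.3788]
ee_rot: [0.709, 0.706, -0.0, 0.0]
contact_force: [-0.6, -0.9, 0.2]
finger_gap: 1.0
paddle scene [[435.11123062 230.14907986]] want 437,232; pivot [[438.59651682 231.12240113]]
[ 2.14014407e-01  9.59491066e-02  1.55261228e+00 -2.62862888e-04
  1.49315736e+00  2.18387472e-01]
```

```bash
python3 -m crank '[{"xyz":[13,36,0],"angular":[0,0,0],"hand":1},{"xyz":[13,36,-10],"angular":[0,0,0],"hand":1},{"xyz":[13,36,-20],"angular":[0,0,0],"hand":1},{"xyz":[13,36,-20],"angular":[0,0,0],"hand":1},{"xyz":[13,36,-20],"angular":[0,0,0],"hand":1},{"xyz":[4,24,-10],"angular":[0,0,0],"hand":1},{"xyz":[0,0,0],"angular":[0,0,0],"hand":1}]'
python3 - <<'E'
from h import *
print(robot.observe()["tcp_pos"],robot.calibration("wrist")["eye"],proj("wrist",[[.519,.375,.12],[.448,.377,0]]))
cv2.imwrite("pics/w1.png",robot.read_camera("wrist")[:,:,::-1])
cv2.imwrite("pics/scene1.png",robot.read_camera("scene")[:,:,::-1])
E
```

```text
time: 2.4
tcp_pos: [0.5172, 0.371, 0.2964]
ee_rot: [0.708, 0.707, -0.002, -0.002]
contact_force: [0.1, 0.1, -0.2]
finger_gap: 1.0
[0.51720008 0.37098305 0.29641681] [0.51784575 0.44854039 0.36619684] [[322.09078853 195.72560283]
 [257.80715531 163.23216097]]
```

View pics/w1.png

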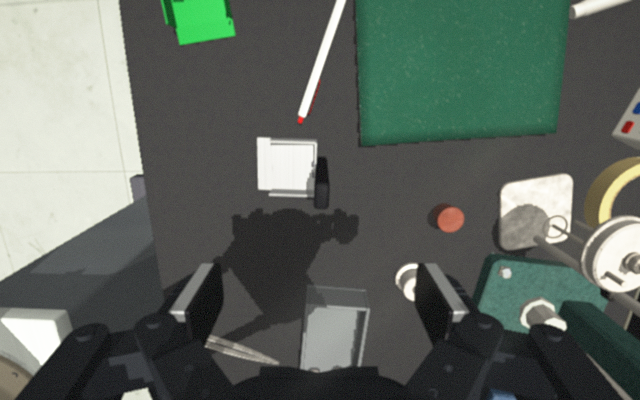

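The wrist view shows the handle top at about (322,194), the lip edge running from (258,137) to (258,191), and nothing in the way. My estimate matches.

```bash
python3 - <<'E'
from h import *
np.set_printoptions(precision=4,suppress=True)
print(plane("wrist",[(258,138),(258,191),(260,165)],.002)[:,:2],plane("wrist",[(322,195)],.12)[:,:2])
# trough in scene1 : crop unobstructed?
a=cv2.imread("pics/scene1.png")[180:330,260:460]
w=cv2.imread("pics/w1.png")[130:215,245:345]
o=np.zeros((600,800,3),np.uint8);o[:600]=cv2.resize(a,(800,600),interpolation=cv2.INTER_CUBIC)
o[:255,:300]=cv2.resize(w,(300,255),interpolation=cv2.INTER_CUBIC)
cv2.imwrite("pics/c2.png",o)
E
```

```text
[[0.4506 0.4007]
 [0.4471 0.3406]
 [0.4511 0.3708]] [[0.5195 0.3707]]
```

View pics/c2.png

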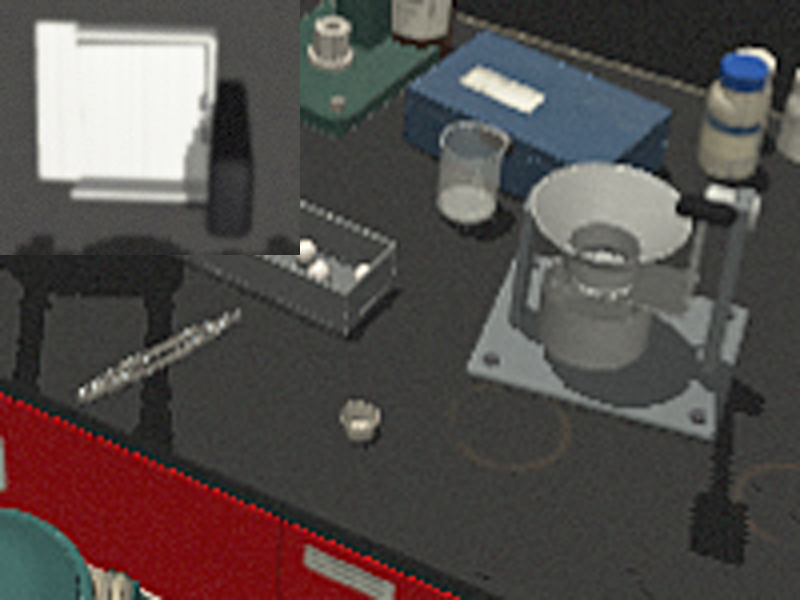

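```bash
python3 -m crank '[{"xyz":[2,1,-36],"angular":[0,0,0],"hand":1},{"xyz":[0,0,-36],"angular":[0,0,0],"hand":0.2},{"xyz":[0,0,-36],"angular":[0,0,0],"hand":-0.3},{"xyz":[0,0,-30],"angular":[0,0,0],"hand":-0.3},{"xyz":[0,0,-9],"angular":[0,0,0],"hand":-0.5},{"xyz":[0,0,0],"angular":[0,0,0],"hand":-1},{"xyz":[0,0,0],"angular":[0,0,0],"hand":-1},{"xyz":[0,0,0],"angular":[0,0,0],"hand":-1},{"xyz":[0,0,0],"angular":[0,0,0],"hand":-1},{"xyz":[0,0,0],"angular":[0,0,0],"hand":-1},{"xyz":[0,0,0],"angular":[0,0,0],"hand":-1}]' 80
```

```text
time: 3.42
tcp_pos: [0.5202, 0.3681, 0.1556]
ee_rot: [0.709, 0.705, 0.001, 0.0]
contact_force: [0.7, -0.6, 3.3]
finger_gap: 0.128
```

```bash
python3 -m crank '[{"xyz":[0,0,30],"angular":[0,0,0],"hand":-1},{"xyz":[0,0,40],"angular":[0,0,0],"hand":-1},{"xyz":[0,0,40],"angular":[0,0,7.1],"hand":-1},{"xyz":[1,-14,0],"angular":[0,0,7.1],"hand":-1},{"xyz":[1,-14,0],"angular":[0,0,7.1],"hand":-1},{"xyz":[1,-14,0],"angular":[0,0,7.1],"hand":-1},{"xyz":[1,-14,0],"angular":[0,0,7.1],"hand":-1},{"xyz":[1,-14,0],"angular":[0,0,7.1],"hand":-1},{"xyz":[1,-14,0],"angular":[0,0,7.1],"hand":-1},{"xyz":[1,-14,0],"angular":[0,0,7.1],"hand":-1},{"xyz":[1,-14,0],"angular":[0,0,7.1],"hand":-1},{"xyz":[1,-14,0],"angular":[0,0,7.1],"hand":-1},{"xyz":[1,-14,0],"angular":[0,0,7.1],"hand":-1},{"xyz":[1,-14,0],"angular":[0,0,7.1],"hand":-1},{"xyz":[1,-14,0],"angular":[0,0,0.8],"hand":-1},{"xyz":[0,0,0],"angular":[0,0,0],"hand":-1},{"xyz":[0,0,0],"angular":[0,0,0],"hand":-1}]'
python3 - <<'E'
from h import *
print(robot.observe()["tcp_pos"],R.from_quat(robot.observe()["ee_rot"]).as_matrix()[:,1],robot.observe()["qpos"].round(2) if hasattr(robot.observe()["qpos"],'round') else 0)
c=robot.calibration("wrist")
np.save("w2.npy",np.r_[c["eye"],c["attitude"]])
im=robot.read_camera("wrist")[:,:,::-1]
cv2.imwrite("pics/w2.png",im)
cv2.imwrite("pics/side2.png",robot.read_camera("side")[:,:,::-1])
E
```

```text
time: 4.83
tcp_pos: [0.5317, 0.1997, 0.2645]
ee_rot: [0.038, 0.999, 0.0, 0.0]
contact_force: [-0.7, -0.1, -0.8]
finger_gap: 0.131
[0.53165188 0.19967536 0.26452391] [7.66743393e-02 9.97055781e-01 9.03103604e-04] [ 0.24  0.29  1.59  0.    1.27 -1.26]
```

View pics/w2.png

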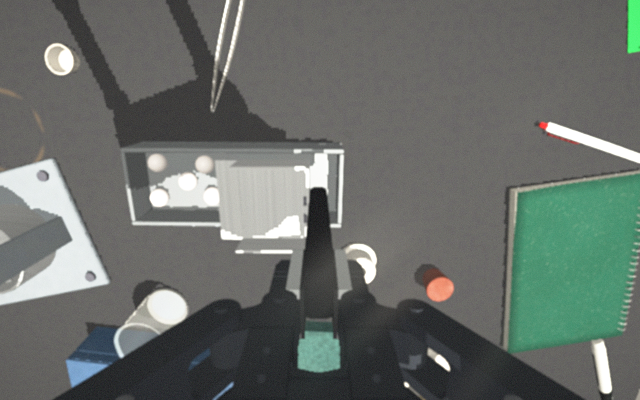

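The wrist view shows the trough rim with corners at about (122,147), (343,146), (343,227) and (132,226), and the five balls between x = 150 and 215. The scoop hangs above the trough, its lip at column 219. Next I measure the alignment.

```bash
python3 - <<'E'
from h import *
np.set_printoptions(precision=4,suppress=True)
P=plane("wrist",[(122,147),(343,146),(343,227),(132,226)],.042);print("rim",P[:,:2],P.mean(0))
print("edge dirs",np.diff(np.r_[P,P[:1]],axis=0)[:,:2], np.linalg.norm(np.diff(np.r_[P,P[:1]],axis=0),axis=1))
t=robot.observe();p=t["tcp_pos"];r=R.from_quat(t["ee_rot"]);y=r.as_matrix()[:,1]
# scoop lip corners predicted: TCP + down .1556, along -y_tool*.0705, +-29 along tool x
x=r.as_matrix()[:,0]
z=r.as_matrix()[:,2]
L=[p+z*.1535-y*.0705+x*s*.029 for s in(-1,1)];print("lip pred",proj("wrist",L),np.array(L))
im=cv2.imread("pics/w2.png")
cv2.imwrite("pics/c3.png",cv2.resize(im[120:270,105:355],(800,480),interpolation=cv2.INTER_CUBIC))
E
```

```text
rim [[0.4827 0.0292]
 [0.4978 0.2245]
 [0.5737 0.2204]
 [0.5575 0.0198]] [0.5279 0.1235 0.042 ]
edge dirs [[ 0.0151  0.1953]
 [ 0.0759 -0.0041]
 [-0.0162 -0.2005]
 [-0.0749  0.0094]] [0.1959 0.0761 0.2012 0.0754]
lip pred [[223.4104 247.8266]
 [215.9253 170.6842]] [[0.5553 0.1282 0.1108]
 [0.4974 0.1325 0.1108]]
```

View pics/c3.png

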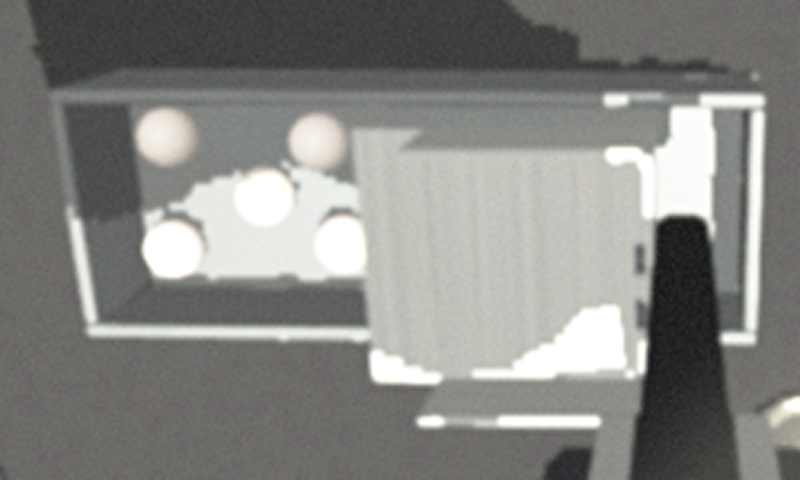

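```bash
python3 - <<'E'
from h import *
np.set_printoptions(precision=4,suppress=True)
P=plane("wrist",[(121.3,148.8),(344,150.3),(341,227.2),(132.5,225.6)],.042);print("rim",P[:,:2],P.mean(0))
print(np.linalg.norm(np.diff(np.r_[P,P[:1]],axis=0),axis=1))
a=(P[1]+P[2]-P[0]-P[3])[:2];print("trough yaw deg",np.degrees(np.arctan2(-a[0],a[1])))
L=plane("wrist",[(215.3,160.6),(221.3,239.4)],.1108);d=L[1]-L[0];print("lip",L[:,:2],L.mean(0),np.linalg.norm(d),"scoop yaw",np.degrees(np.arctan2(d[1],d[0])))
t=robot.observe();y=R.from_quat(t["ee_rot"]).as_matrix()[:,1];print("tool yaw",np.degrees(np.arctan2(-y[0],y[1])))
u=a/np.linalg.norm(a);n=np.array([u[1],-u[0]]);c=P.mean(0)[:2];q=L.mean(0)[:2]-c;print("lip rel centre: lateral",q@n,"along",q@u)
b=plane("wrist",[(157,162.5),(204,164),(187.5,181),(159,197),(212,195)],.013)[:,:2]-c;print("balls",np.c_[b@n,b@u])
E
```

```text
rim [[0.4842 0.0282]
 [0.5016 0.2252]
 [0.5737 0.2185]
 [0.5572 0.0204]] [0.5292 0.1231 0.042 ]
[0.1978 0.0725 0.1987 0.0734]
trough yaw deg -4.913939895711943
lip [[0.4905 0.1333]
 [0.5484 0.1278]] [0.5195 0.1305 0.1108] 0.05821630926106873 scoop yaw -5.437634005941507
tool yaw -4.302322727991867
lip rel centre: lateral -0.01030638304716092 along 0.006586171530827113
balls [[-0.0187 -0.0816]
 [-0.0173 -0.0349]
 [-0.0001 -0.0531]
 [ 0.0168 -0.0844]
 [ 0.0143 -0.0297]]
```

```bash
python3 -m crank '[{"xyz":[10,2,-5],"angular":[0,0,0],"hand":-1},{"xyz":[0,0,-25],"angular":[0,0,0],"hand":-1},{"xyz":[0,0,-25],"angular":[0,0,0],"hand":-1},{"xyz":[0,0,-12],"angular":[0,0,0],"hand":-1},{"xyz":[0,0,-8],"angular":[0,0,0],"hand":-1},{"xyz":[0,0,-5],"angular":[0,0,0],"hand":-1},{"xyz":[0,0,-2],"angular":[0,0,0],"hand":-1},{"xyz":[0,0,0],"angular":[0,0,0],"hand":-1}]'
python3 - <<'E'
from h import *
cv2.imwrite("pics/w3.png",cv2.resize(robot.read_camera("wrist")[110:270,105:355,::-1],(750,480),interpolation=cv2.INTER_CUBIC))
E
```

```text
time: 5.6
tcp_pos: [0.5421, 0.2022, 0.1821]
ee_rot: [0.037, 0.999, 0.0, 0.0]
contact_force: [0.3, 0.9, -0.5]
finger_gap: 0.123
```

View pics/w3.png

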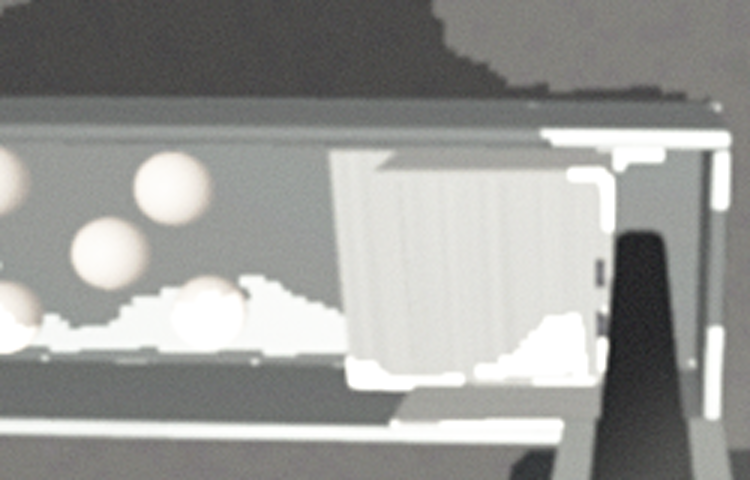

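The scoop is centred inside the trough with a gap on both sides. I lower it gently to the floor.

```bash
python3 -m crank '[{"xyz":[0,0,-8],"angular":[0,0,0],"hand":-1},{"xyz":[0,0,-7],"angular":[0,0,0],"hand":-1},{"xyz":[0,0,-4],"angular":[0,0,0],"hand":-1},{"xyz":[0,0,-1],"angular":[0,0,0],"hand":-1},{"xyz":[0,0,0],"angular":[0,0,0],"hand":-1}]'; python3 -m crank '[{"xyz":[0,0,-1.5],"angular":[0,0,0],"hand":-1},{"xyz":[0,0,0],"angular":[0,0,0],"hand":-1}]'
```

```text
time: 6.07
tcp_pos: [0.5413, 0.2018, 0.1615]
ee_rot: [0.037, 0.999, -0.0, -0.001]
contact_force: [0.5, 0.2, -0.8]
finger_gap: 0.126
time: 6.23
tcp_pos: [0.5417, 0.2019, 0.1605]
ee_rot: [0.037, 0.999, 0.0, 0.0]
contact_force: [-1.0, -0.1, -0.6]
finger_gap: 0.129
```

```bash
python3 -m crank '[{"xyz":[0,0,-1],"angular":[0,0,0],"hand":-1},{"xyz":[0,0,0],"angular":[0,0,0],"hand":-1}]';python3 -m crank '[{"xyz":[0,0,-1],"angular":[0,0,0],"hand":-1},{"xyz":[0,0,0],"angular":[0,0,0],"hand":-1}]'; python3 -m crank '[{"xyz":[0,0,-1],"angular":[0,0,0],"hand":-1},{"xyz":[0,0,0],"angular":[0,0,0],"hand":-1}]'
```

```text
time: 6.4
tcp_pos: [0.5418, 0.2019, 0.1597]
ee_rot: [0.037, 0.999, 0.0, 0.0]
contact_force: [0.1, 0.1, -0.9]
finger_gap: 0.133
time: 6.57
tcp_pos: [0.5419, 0.2019, 0.1596]
ee_rot: [0.037, 0.999, 0.0, 0.001]
contact_force: [-0.3, 0.2, 4.3]
finger_gap: 0.125
time: 6.73
tcp_pos: [0.542, 0.2019, 0.1595]
ee_rot: [0.037, 0.999, 0.0, 0.001]
contact_force: [-1.3, -1.0, 10.4]
finger_gap: 0.133
```

```bash
python3 -m crank '[{"xyz":[-0.5,-6,1],"angular":[0,0,0],"hand":-1},{"xyz":[-0.5,-6,0],"angular":[0,0,0],"hand":-1},{"xyz":[-0.5,-6,0],"angular":[0,0,0],"hand":-1},{"xyz":[-0.5,-6,0],"angular":[0,0,0],"hand":-1},{"xyz":[-0.5,-6,0],"angular":[0,0,0],"hand":-1},{"xyz":[-0.5,-6,0],"angular":[0,0,0],"hand":-1},{"xyz":[-0.5,-6,0],"angular":[0,0,0],"hand":-1},{"xyz":[-0.5,-6,0],"angular":[0,0,0],"hand":-1},{"xyz":[-0.5,-6,0],"angular":[0,0,0],"hand":-1},{"xyz":[-0.5,-6,0],"angular":[0,0,0],"hand":-1}]'; python3 -m crank '[{"xyz":[-0.5,-6,0],"angular":[0,0,0],"hand":-1},{"xyz":[-0.5,-6,0],"angular":[0,0,0],"hand":-1},{"xyz":[-0.5,-6,0],"angular":[0,0,0],"hand":-1},{"xyz":[-0.5,-6,0],"angular":[0,0,0],"hand":-1},{"xyz":[-0.5,-6,0],"angular":[0,0,0],"hand":-1},{"xyz":[0,0,0],"angular":[0,0,0],"hand":-1}]'
```

```text
time: 7.57
tcp_pos: [0.538, 0.1423, 0.1598]
ee_rot: [0.038, 0.999, 0.001, 0.002]
contact_force: [1.1, 3.4, 5.6]
finger_gap: 0.127
time: 8.07
tcp_pos: [0.5355, 0.1123, 0.1598]
ee_rot: [0.039, 0.999, 0.002, 0.002]
contact_force: [0.1, 3.8, 5.1]
finger_gap: 0.128
```

```bash
python3 -m crank '[{"xyz":[-0.4,-4,0],"angular":[0,0,0],"hand":-1},{"xyz":[-0.4,-4,0],"angular":[0,0,0],"hand":-1},{"xyz":[0,-2,0],"angular":[0,0,0],"hand":-1},{"xyz":[0,0,0],"angular":[0,0,0],"hand":-1}]'; python3 -m crank '[{"xyz":[0,-2,0],"angular":[0,0,0],"hand":-1},{"xyz":[0,-2,0],"angular":[0,0,0],"hand":-1},{"xyz":[0,0,0],"angular":[0,0,0],"hand":-1}]';python3 - <<'E'
from h import *
a=robot.read_camera("wrist")[100:300,130:390,::-1];b=robot.read_camera("side")[195:250,290:360,::-1]
cv2.imwrite("pics/w4.png",np.vstack([cv2.resize(a,(520,400)),cv2.resize(b,(520,200))]))
E
```

```text
time: 8.4
tcp_pos: [0.5347, 0.1021, 0.1597]
ee_rot: [0.038, 0.999, 0.001, 0.002]
contact_force: [1.3, 3.4, 6.0]
finger_gap: 0.132
time: 8.65
tcp_pos: [0.5346, 0.0983, 0.1597]
ee_rot: [0.038, 0.999, 0.001, 0.002]
contact_force: [1.5, 4.1, 6.5]
finger_gap: 0.132
```

View pics/w4.png

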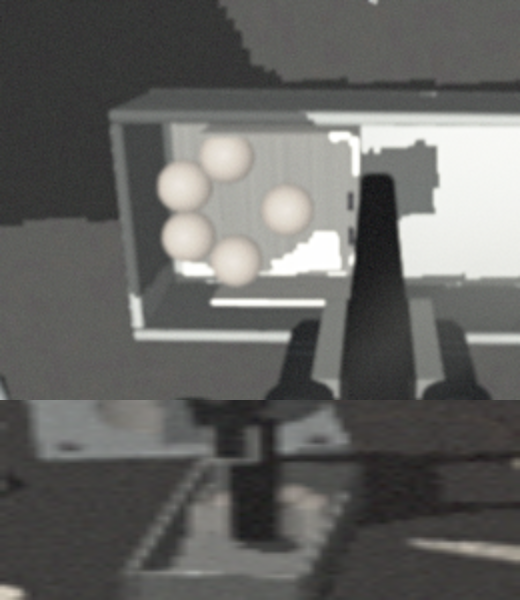

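All five balls sit in the pan, two of them just at the lip, and the lip is about 3 mm from the end wall. I close that gap, then tilt the lip up about the back edge.

```bash
python3 -m crank '[{"xyz":[-0.2,-2,0],"angular":[0,0,0],"hand":-1},{"xyz":[0,-1.5,0],"angular":[0,0,0],"hand":-1},{"xyz":[0,0,0],"angular":[0,0,0],"hand":-1}]'; python3 -m crank '[{"xyz":[0.8,9,2.5],"angular":[-3.3,0.28,0],"hand":-1},{"xyz":[0.8,9,0],"angular":[-3.3,0.28,0],"hand":-1},{"xyz":[0.8,9,-0.5],"angular":[-3.3,0.28,0],"hand":-1},{"xyz":[0.8,9,-1],"angular":[-3.3,0.28,0],"hand":-1},{"xyz":[0.8,9,-2],"angular":[-3.3,0.28,0],"hand":-1},{"xyz":[0.8,9,-2.5],"angular":[-3.3,0.28,0],"hand":-1},{"xyz":[0.8,8,-1.5],"angular":[-3.3,0.28,0],"hand":-1},{"xyz":[0,0,0],"angular":[0,0,0],"hand":-1},{"xyz":[0,0,0],"angular":[0,0,0],"hand":-1},{"xyz":[0,0,0],"angular":[0,0,0],"hand":-1}]'; python3 - <<'E'
from h import *
im=robot.read_camera("wrist")[:,:,::-1];cv2.imwrite("pics/w5.png",im)
g=cv2.cvtColor(im,cv2.COLOR_BGR2GRAY)
c=cv2.HoughCircles(cv2.medianBlur(g,3),cv2.HOUGH_GRADIENT,1,14,param1=80,param2=14,minRadius=8,maxRadius=18)
c=c[0];print(c[(c[:,0]<340)&(c[:,1]>90)&(c[:,1]<300)].round())
E
```

```text
time: 9.0
tcp_pos: [0.5345, 0.0952, 0.1598]
ee_rot: [0.038, 0.999, 0.002, 0.002]
contact_force: [1.7, 4.3, 5.3]
finger_gap: 0.13
time: 9.83
tcp_pos: [0.5384, 0.1557, 0.1532]
ee_rot: [0.037, 0.979, -0.2, -0.01]
contact_force: [0.3, -0.4, -2.5]
finger_gap: 0.128
[[294. 206.  12.]
 [294. 178.  17.]
 [ 68. 228.  16.]
 [270. 192.  12.]
 [294. 232.  12.]
 [ 54. 248.  14.]
 [ 90. 276.  17.]
 [ 20. 172.  13.]
 [270. 218.  12.]]
```

All five balls rest at the back of the pan: three circles near column 294 and two near column 270. I lift and carry them to the hopper.

```bash
python3 -m crank '[{"xyz":[0,0,6],"angular":[0,0,0],"hand":-1},{"xyz":[0,0,12],"angular":[0,0,0],"hand":-1},{"xyz":[0,0,20],"angular":[0,0,0],"hand":-1},{"xyz":[0,0,20],"angular":[0,0,0],"hand":-1},{"xyz":[0,0,20],"angular":[0,0,0],"hand":-1},{"xyz":[0,0,20],"angular":[0,0,0],"hand":-1},{"xyz":[0,0,20],"angular":[0,0,0],"hand":-1},{"xyz":[0,0,14],"angular":[0,0,0],"hand":-1},{"xyz":[2,-5,7],"angular":[0,0,0],"hand":-1},{"xyz":[4,-10,0],"angular":[0,0,0],"hand":-1},{"xyz":[5,-14,0],"angular":[0,0,0],"hand":-1},{"xyz":[5,-14,0],"angular":[0,0,0],"hand":-1},{"xyz":[5,-14,0],"angular":[0,0,0],"hand":-1},{"xyz":[5,-14,0],"angular":[0,0,0],"hand":-1},{"xyz":[5,-14,0],"angular":[0,0,0],"hand":-1},{"xyz":[5,-14,0],"angular":[0,0,0],"hand":-1},{"xyz":[5,-14,0],"angular":[0,0,0],"hand":-1},{"xyz":[4,-11,0],"angular":[0,0,0],"hand":-1},{"xyz":[2,-5,0],"angular":[0,0,0],"hand":-1},{"xyz":[0,0,0],"angular":[0,0,0],"hand":-1}]'; python3 - <<'E'
from h import *
im=robot.read_camera("wrist")[:,:,::-1];cv2.imwrite("pics/w6.png",im)
sd=robot.read_camera("side")[:,:,::-1];cv2.imwrite("pics/side6.png",sd)
t=robot.observe();p=np.array(t["tcp_pos"]);r=R.from_quat(t["ee_rot"]).as_matrix()
L=[p+r[:,2]*.1556-r[:,1]*.0705+r[:,0]*(.007+s) for s in(-.029,0,.029)];print(np.round(L,3),proj("wrist",L).round(),proj("wrist",[[.571,-.133,.125]]).round(),t["qpos"])
cv2.imwrite("pics/c6.png",np.vstack([im[60:340,:480],cv2.resize(sd[120:225,270:390],(480,320),interpolation=cv2.INTER_CUBIC)]))
E
```

```text
time: 11.55
tcp_pos: [0.5861, 0.026, 0.2925]
ee_rot: [0.037, 0.979, -0.201, -0.01]
contact_force: [-0.7, -0.2, -1.5]
finger_gap: 0.126
[[ 0.597 -0.1    0.177]
 [ 0.569 -0.098  0.177]
 [ 0.54  -0.095  0.177]] [[223. 238.]
 [219. 201.]
 [216. 160.]] [[226. 186.]] [ 0.1201383   0.35171326  1.48034575 -0.4002269   1.41024948 -1.29058545]
```

View pics/c6.png

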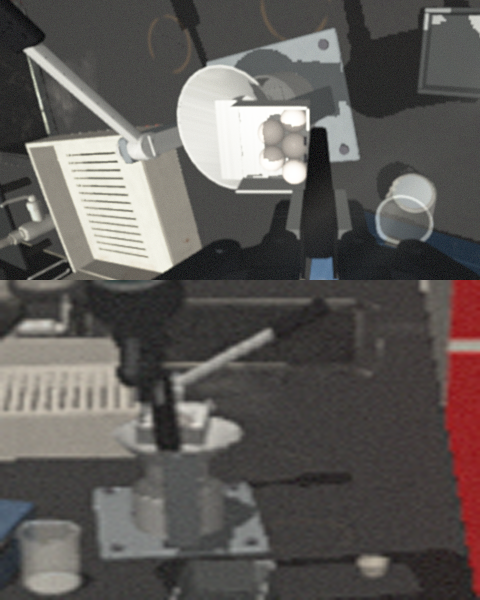

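The view shows five balls in the pan, the lip over the hopper mouth (ellipse centre about (222,187) in the full image), and the lever clear of the path. I tip the scoop slowly about the lip.

```bash
python3 -m crank '[{"xyz":[0,-13,3],"angular":[3.98,-0.34,0],"hand":-1},{"xyz":[0,-13,3],"angular":[3.98,-0.34,0],"hand":-1},{"xyz":[0,-13,3],"angular":[3.98,-0.34,0],"hand":-1},{"xyz":[-0.9,-10.2,2],"angular":[3.98,-0.34,0],"hand":-1},{"xyz":[-0.9,-10.2,2],"angular":[3.98,-0.34,0],"hand":-1},{"xyz":[-0.9,-10.2,2],"angular":[3.98,-0.34,0],"hand":-1},{"xyz":[-1,-11.2,-1],"angular":[3.98,-0.34,0],"hand":-1},{"xyz":[-1,-11.2,-1],"angular":[3.98,-0.34,0],"hand":-1},{"xyz":[-1,-11.2,-1],"angular":[3.98,-0.34,0],"hand":-1},{"xyz":[0,0,0],"angular":[0,0,0],"hand":-1}]'; python3 - <<'E'
from h import *
t=robot.observe();p=np.array(t["tcp_pos"]);r=R.from_quat(t["ee_rot"]).as_matrix()
print("lip",p+r[:,2]*.1556-r[:,1]*.0705+r[:,0]*.007,"tilt",np.degrees(np.arcsin(r[2,1])))
E
```

```text
time: 12.48
tcp_pos: [0.5796, -0.0787, 0.3037]
ee_rot: [0.039, 0.993, 0.111, 0.005]
contact_force: [0.3, -0.1, -2.5]
finger_gap: 0.128
lip [ 0.5701236  -0.11254269  0.1363481 ] tilt 12.73724342876038
```

```bash
python3 -m crank '[{"xyz":[-1,-11.8,-0.5],"angular":[3.98,-0.34,0],"hand":-1},{"xyz":[-1,-11.8,-0.5],"angular":[3.98,-0.34,0],"hand":-1},{"xyz":[-1,-11.8,-1],"angular":[3.98,-0.34,0],"hand":-1},{"xyz":[-1,-11.8,-3],"angular":[3.98,-0.34,0],"hand":-1},{"xyz":[-1,-11.8,-3],"angular":[3.98,-0.34,0],"hand":-1},{"xyz":[-1,-11.8,-3],"angular":[3.98,-0.34,0],"hand":-1},{"xyz":[-1,-11,-2],"angular":[3.98,-0.34,0],"hand":-1},{"xyz":[0,0,0],"angular":[0,0,0],"hand":-1},{"xyz":[0,0,0],"angular":[0,0,0],"hand":-1},{"xyz":[0,0,0],"angular":[0,0,0],"hand":-1},{"xyz":[0,0,0],"angular":[0,0,0],"hand":-1},{"xyz":[0,0,0],"angular":[0,0,0],"hand":-1},{"xyz":[0,0,0],"angular":[0,0,0],"hand":-1},{"xyz":[0,0,0],"angular":[0,0,0],"hand":-1}]'; python3 - <<'E'
from h import *
t=robot.observe();p=np.array(t["tcp_pos"]);r=R.from_quat(t["ee_rot"]).as_matrix()
print("lip",p+r[:,2]*.1556-r[:,1]*.0705+r[:,0]*.007,"tilt",np.degrees(np.arcsin(r[2,1])))
im=robot.read_camera("wrist")[:,:,::-1];cv2.imwrite("pics/w7.png",im)
sc=robot.read_camera("scene")[:,:,::-1];cv2.imwrite("pics/scene7.png",sc)
m=(im.min(2)>150).astype(np.uint8);n,_,s,c=cv2.connectedComponentsWithStats(m)
g=cv2.cvtColor(im,cv2.COLOR_BGR2GRAY)
k=cv2.HoughCircles(cv2.medianBlur(g,3),cv2.HOUGH_GRADIENT,1,14,param1=80,param2=14,minRadius=6,maxRadius=18)
if k is not None:
    k=k[0];print(k[(k[:,0]>120)&(k[:,0]<360)].round())
E
```

```text
time: 13.65
tcp_pos: [0.573, -0.1568, 0.2921]
ee_rot: [0.034, 0.937, 0.347, 0.017]
contact_force: [-0.4, -0.9, -0.8]
finger_gap: 0.126
lip [ 0.57098449 -0.10853643  0.12811707] tilt 40.67888482833123
[[170. 214.  12.]
 [176. 192.  12.]
 [142. 214.  13.]
 [160. 178.  12.]
 [158. 196.  14.]
 [140. 192.   8.]
 [178. 102.   6.]]
```

```bash
python3 -m crank '[{"xyz":[0,3,30],"angular":[0,0,0],"hand":-1},{"xyz":[0,15,25],"angular":[-6.77,0.58,0],"hand":-1},{"xyz":[0,25,5],"angular":[-6.77,0.58,0],"hand":-1},{"xyz":[0,30,0],"angular":[-6.77,0.58,0],"hand":-1},{"xyz":[0,30,0],"angular":[-6.77,0.58,0],"hand":-1},{"xyz":[0,30,0],"angular":[-6.77,0.58,0],"hand":-1},{"xyz":[0,30,0],"angular":[-6.77,0.58,0],"hand":-1},{"xyz":[0,0,0],"angular":[0,0,0],"hand":-1}]'; python3 - <<'E'
from h import *
np.set_printoptions(precision=3,suppress=True)
t=robot.observe();print(t["tcp_pos"],R.from_quat(t["ee_rot"]).as_matrix())
print(proj("wrist",[[.571,-.133,.08]]))
im=robot.read_camera("wrist")[:,:,::-1];cv2.imwrite("pics/w8.png",im)
sc=robot.read_camera("scene")[:,:,::-1];cv2.imwrite("pics/scene8.png",sc)
m=cv2.resize(sc[180:300,340:460],(400,400),interpolation=cv2.INTER_CUBIC)
cv2.imwrite("pics/c8.png",np.hstack([im[:,:400],m]))
E
```

```text
time: 14.42
tcp_pos: [0.572, 0.0169, 0.3529]
ee_rot: [0.03, 1.0, 0.002, 0.001]
contact_force: [-0.4, 0.1, -0.9]
finger_gap: 0.125
[0.572 0.017 0.353] [[-0.998  0.061  0.002]
 [ 0.061  0.998  0.003]
 [-0.002  0.003 -1.   ]]
[[177.096 180.697]]
```

View pics/c8.png

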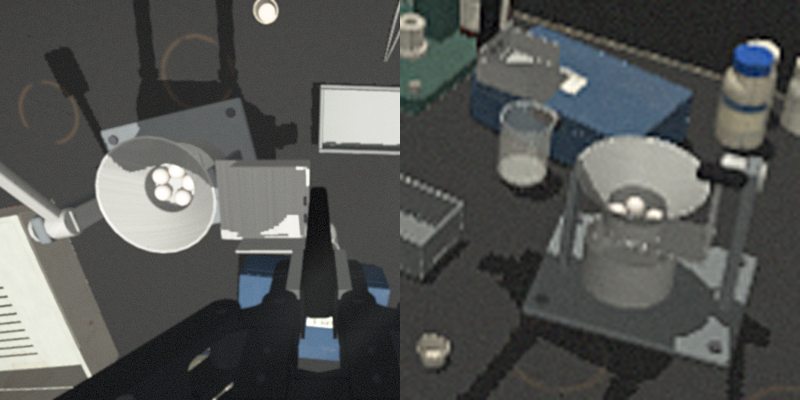

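The view shows all five balls in the hopper's chute (around (172,186)) and an empty scoop. I take the scoop back to its original bare spot.

```bash
python3 -m crank '[{"xyz":[-4,25,0],"angular":[0,0,-7.1],"hand":-1},{"xyz":[-4,30,0],"angular":[0,0,-7.1],"hand":-1},{"xyz":[-4,30,0],"angular":[0,0,-7.1],"hand":-1},{"xyz":[-4,30,0],"angular":[0,0,-7.1],"hand":-1},{"xyz":[-4,30,0],"angular":[0,0,-7.1],"hand":-1},{"xyz":[-4,30,0],"angular":[0,0,-7.1],"hand":-1},{"xyz":[-4,30,-10],"angular":[0,0,-7.1],"hand":-1},{"xyz":[-4,30,-20],"angular":[0,0,-7.1],"hand":-1},{"xyz":[-5,30,-20],"angular":[0,0,-7.1],"hand":-1},{"xyz":[-5,30,-20],"angular":[0,0,-7.1],"hand":-1},{"xyz":[-5,30,-20],"angular":[0,0,-7.1],"hand":-1},{"xyz":[-5,26,-20],"angular":[0,0,-7.1],"hand":-1},{"xyz":[0,0,-20],"angular":[0,0,0],"hand":-1},{"xyz":[0,0,-20],"angular":[0,0,0],"hand":-1},{"xyz":[0,0,0],"angular":[0,0,0],"hand":-1}]'; python3 - <<'E'
from h import *
print(R.from_quat(robot.observe()["ee_rot"]).as_matrix().round(4))
E
```

```text
time: 15.77
tcp_pos: [0.5201, 0.3534, 0.1965]
ee_rot: [0.705, 0.709, -0.005, -0.002]
contact_force: [-0.9, -0.1, -1.5]
finger_gap: 0.125
[[-0.0058  0.9999 -0.0099]
 [ 1.      0.0058 -0.0044]
 [-0.0043 -0.0099 -0.9999]]
```

```bash
python3 -m crank '[{"xyz":[0,14,-12],"angular":[0.25,-0.57,0],"hand":-1},{"xyz":[0,0,-14],"angular":[0,0,0],"hand":-1},{"xyz":[0,0,-8],"angular":[0,0,0],"hand":-1},{"xyz":[0,0,-4],"angular":[0,0,0],"hand":-1},{"xyz":[0,0,-1],"angular":[0,0,0],"hand":-1},{"xyz":[0,0,0],"angular":[0,0,0],"hand":-1}]';  python3 -m crank '[{"xyz":[0,0,-1.2],"angular":[0,0,0],"hand":-1},{"xyz":[0,0,0],"angular":[0,0,0],"hand":-1}]';  python3 -m crank '[{"xyz":[0,0,-1],"angular":[0,0,0],"hand":-1},{"xyz":[0,0,0],"angular":[0,0,0],"hand":-1}]'; python3 - <<'E'
from h import *
print(R.from_quat(robot.observe()["ee_rot"]).as_matrix().round(4)[:,2])
E
```

```text
time: 16.27
tcp_pos: [0.5217, 0.3695, 0.1629]
ee_rot: [0.704, 0.71, 0.005, 0.002]
contact_force: [0.8, -0.9, -0.6]
finger_gap: 0.126
time: 16.43
tcp_pos: [0.5214, 0.3703, 0.1621]
ee_rot: [0.704, 0.71, 0.005, 0.002]
contact_force: [-0.9, -0.2, -0.6]
finger_gap: 0.126
time: 16.6
tcp_pos: [0.521, 0.3705, 0.1607]
ee_rot: [0.704, 0.71, 0.005, 0.002]
contact_force: [0.5, -0.6, -0.6]
finger_gap: 0.126
[ 0.0098  0.0046 -0.9999]
```

```bash
python3 -m crank '[{"xyz":[0,0,-1],"angular":[-0.25,0.57,0],"hand":-1},{"xyz":[0,0,-2],"angular":[0,0,0],"hand":-1},{"xyz":[0,0,0],"angular":[0,0,0],"hand":-1}]';  python3 -m crank '[{"xyz":[0,0,-1],"angular":[0,0,0],"hand":-1},{"xyz":[0,0,0],"angular":[0,0,0],"hand":-1}]';  python3 -m crank '[{"xyz":[0,0,-1],"angular":[0,0,0],"hand":-1},{"xyz":[0,0,0],"angular":[0,0,0],"hand":-1}]'; python3 - <<'E'
from h import *
print(R.from_quat(robot.observe()["ee_rot"]).as_matrix().round(4)[:,2])
E
```

```text
time: 16.85
tcp_pos: [0.5209, 0.3704, 0.1569]
ee_rot: [0.704, 0.71, -0.001, -0.0]
contact_force: [0.1, 0.3, -1.6]
finger_gap: 0.124
time: 17.02
tcp_pos: [0.5208, 0.3703, 0.156]
ee_rot: [0.704, 0.71, -0.001, -0.0]
contact_force: [-0.2, -0.3, -0.7]
finger_gap: 0.129
time: 17.18
tcp_pos: [0.521, 0.3704, 0.1556]
ee_rot: [0.704, 0.71, -0.0, -0.0]
contact_force: [-0.3, 0.4, 1.2]
finger_gap: 0.125
[-3.e-04  0.e+00 -1.e+00]
```

```bash
python3 -m crank '[{"xyz":[0,0,0],"angular":[0,0,0],"hand":-0.6},{"xyz":[0,0,0],"angular":[0,0,0],"hand":-0.5},{"xyz":[0,0,0],"angular":[0,0,0],"hand":-0.4},{"xyz":[0,0,0],"angular":[0,0,0],"hand":-0.4},{"xyz":[0,0,0],"angular":[0,0,0],"hand":-0.4}]';python3 -m crank '[{"xyz":[0,0,10],"angular":[0,0,0],"hand":-0.4},{"xyz":[0,0,25],"angular":[0,0,0],"hand":-0.4},{"xyz":[0,0,40],"angular":[0,0,0],"hand":-0.4},{"xyz":[0,0,40],"angular":[0,0,0],"hand":-0.4},{"xyz":[0,0,40],"angular":[0,0,0],"hand":-0.4},{"xyz":[0,0,20],"angular":[0,0,0],"hand":-1},{"xyz":[0,0,0],"angular":[0,0,0],"hand":-1}]'
python3 - <<'E'
from h import *
np.set_printoptions(precision=4,suppress=True)
e1,d1=ray("scene",[(437,231.7)]);e2,d2=ray("side",[(348.8,128.2)]);d1=d1[0];d2=d2[0]
t=np.linalg.lstsq(np.c_[d1,-d2],e2-e1,rcond=None)[0];p=e1+d1*t[0];q=e2+d2*t[1];print(p,q)
c=np.array([.573,-.134,0]);r=R.from_rotvec([0,0,.13])
print(proj("side",c+r.apply([-.1163,-.074,.24])))
im=robot.read_camera("wrist")[:,:,::-1];cv2.imwrite("pics/w9.png",im)
# scoop upright check: bright pan + lip column predicted
print(proj("wrist",[[.4505,.3755,.002],[.521,.3755,.12]]))
m=(im.min(2)>130).astype(np.uint8);n,_,s,ce=cv2.connectedComponentsWithStats(m)
print([ (s[i].tolist(),ce[i].round().tolist()) for i in range(1,n) if s[i,4]>400])
E
```

```text
time: 17.6
tcp_pos: [0.521, 0.3704, 0.1553]
ee_rot: [0.704, 0.71, -0.0, -0.0]
contact_force: [-0.0, 0.1, -0.2]
finger_gap: 0.298
time: 18.18
tcp_pos: [0.5227, 0.3714, 0.3381]
ee_rot: [0.704, 0.71, 0.006, 0.002]
contact_force: [0.4, 0.5, 0.4]
finger_gap: 0.03
[ 0.4535 -0.2308  0.2478] [ 0.4533 -0.2307  0.2476]
[[344.8821 130.9191]]
[[258.1906 159.22  ]
 [316.043  183.532 ]]
[([0, 0, 151, 275, 32612], [65.0, 119.0]), ([534, 0, 79, 31, 964], [572.0, 13.0]), ([291, 8, 44, 110, 990], [313.0, 62.0]), ([575, 85, 65, 66, 1743], [614.0, 118.0]), ([255, 135, 55, 48, 2402], [281.0, 158.0]), ([537, 159, 100, 115, 4401], [585.0, 221.0]), ([473, 169, 66, 67, 2792], [510.0, 197.0]), ([379, 250, 32, 35, 704], [397.0, 267.0]), ([492, 282, 41, 40, 714], [514.0, 303.0]), ([308, 287, 21, 85, 885], [318.0, 341.0]), ([0, 294, 83, 98, 4540], [43.0, 332.0]), ([138, 305, 58, 46, 737], [164.0, 326.0])]
```

The scoop stands upright and free at its spot (bright pan at about (281,158), as predicted). Now to the lever with the fingers shut.

```bash
python3 -m crank '[{"xyz":[-2,-20,15],"angular":[0,0,0],"hand":-1},{"xyz":[-4,-36,15],"angular":[0,0,0],"hand":-1},{"xyz":[-4,-36,0],"angular":[0,0,0],"hand":-1},{"xyz":[-4,-36,0],"angular":[0,0,0],"hand":-1},{"xyz":[-4,-36,0],"angular":[0,0,0],"hand":-1},{"xyz":[-4,-36,0],"angular":[0,0,0],"hand":-1},{"xyz":[-4,-36,0],"angular":[0,0,0],"hand":-1},{"xyz":[-4,-36,0],"angular":[0,0,0],"hand":-1},{"xyz":[-4,-36,0],"angular":[0,0,0],"hand":-1},{"xyz":[-4,-36,0],"angular":[0,0,0],"hand":-1},{"xyz":[-4,-36,0],"angular":[0,0,0],"hand":-1},{"xyz":[-4,-36,0],"angular":[0,0,0],"hand":-1},{"xyz":[-4,-36,0],"angular":[0,0,0],"hand":-1},{"xyz":[-4,-36,0],"angular":[0,0,0],"hand":-1},{"xyz":[-4,-36,0],"angular":[0,0,0],"hand":-1},{"xyz":[-4,-36,0],"angular":[0,0,0],"hand":-1},{"xyz":[-4,-36,0],"angular":[0,0,0],"hand":-1},{"xyz":[0,0,0],"angular":[0,0,0],"hand":-1},{"xyz":[0,0,0],"angular":[0,0,0],"hand":-1}]' 40
python3 - <<'E'
from h import *
np.set_printoptions(precision=4,suppress=True)
t=robot.observe();p=np.array(t["tcp_pos"]);z=R.from_quat(t["ee_rot"]).as_matrix()[:,2]
print(p,z,"tip px",proj("wrist",[p+z*.073]),"paddle px",proj("wrist",[[.467,-.2225,.24],[.453,-.231,.248]]))
im=robot.read_camera("wrist")[:,:,::-1];sd=robot.read_camera("side")[:,:,::-1];sc=robot.read_camera("scene")[:,:,::-1]
cv2.imwrite("pics/w10.png",im);cv2.imwrite("pics/sd10.png",sd)
b=cv2.resize(sd[80:200,290:390],(333,400));cv2.imwrite("pics/c10.png",np.hstack([im[:,110:570],b]))
E
```

```text
time: 19.82
tcp_pos: [0.4542, -0.227, 0.3587]
ee_rot: [0.705, 0.709, -0.0, -0.002]
contact_force: [-0.7, 0.1, 0.2]
finger_gap: 0.003
[ 0.4542 -0.227   0.3587] [-0.0034  0.0021 -1.    ] tip px [[318.4153 265.6999]] paddle px [[340.4053 222.8505]
 [317.1055 241.1111]]
```

The viewer limit is reached, so I go on by force and height. I lower onto the paddle gently.

```bash
python3 -m crank '[{"xyz":[3,0,-15],"angular":[0,0,0],"hand":-1},{"xyz":[0,0,-10],"angular":[0,0,0],"hand":-1},{"xyz":[0,0,-5],"angular":[0,0,0],"hand":-1},{"xyz":[0,0,0],"angular":[0,0,0],"hand":-1}]';for i in 1 2 ; do python3 -m crank '[{"xyz":[0,0,-3],"angular":[0,0,0],"hand":-1},{"xyz":[0,0,-3],"angular":[0,0,0],"hand":-1},{"xyz":[0,0,0],"angular":[0,0,0],"hand":-1}]' | grep -E "tcp|force"; done
```

```text
time: 20.3
tcp_pos: [0.4574, -0.2242, 0.3288]
ee_rot: [0.703, 0.711, -0.001, -0.002]
contact_force: [0.0, 0.6, 0.7]
finger_gap: -0.0
tcp_pos: [0.4582, -0.2255, 0.3245]
contact_force: [0.4, -0.4, 1.7]
tcp_pos: [0.458, -0.2259, 0.3181]
contact_force: [-0.1, 0.2, 1.7]
```

```bash
python3 -m crank '[{"xyz":[-2,0,-5],"angular":[0,0,0],"hand":-1},{"xyz":[-2,0,-5],"angular":[0,0,0],"hand":-1},{"xyz":[-2,0,-5],"angular":[0,0,0],"hand":-1},{"xyz":[-2,0,-5],"angular":[0,0,0],"hand":-1},{"xyz":[0,0,0],"angular":[0,0,0],"hand":-1}]'; python3 -m crank '[{"xyz":[-2,0,-5],"angular":[0,0,0],"hand":-1},{"xyz":[-2,-0.5,-5],"angular":[0,0,0],"hand":-1},{"xyz":[-1.5,-0.5,-5],"angular":[0,0,0],"hand":-1},{"xyz":[-1.5,-0.5,-5],"angular":[0,0,0],"hand":-1},{"xyz":[-1,-0.5,-5],"angular":[0,0,0],"hand":-1},{"xyz":[-1,-0.5,-5],"angular":[0,0,0],"hand":-1},{"xyz":[0,0,0],"angular":[0,0,0],"hand":-1}]'
```

```text
time: 21.22
tcp_pos: [0.4493, -0.2256, 0.2972]
ee_rot: [0.704, 0.71, -0.001, -0.001]
contact_force: [0.7, -1.0, 3.1]
finger_gap: -0.004
time: 21.8
tcp_pos: [0.4404, -0.2277, 0.2671]
ee_rot: [0.704, 0.71, -0.0, -0.001]
contact_force: [-1.3, 0.8, 4.5]
finger_gap: -0.001
```

```bash
python3 -m crank '[{"xyz":[-1,-0.5,-5],"angular":[0,0,0],"hand":-1},{"xyz":[-1,-0.5,-5],"angular":[0,0,0],"hand":-1},{"xyz":[-0.5,-0.5,-5],"angular":[0,0,0],"hand":-1},{"xyz":[-0.5,0,-5],"angular":[0,0,0],"hand":-1},{"xyz":[0,0,-5],"angular":[0,0,0],"hand":-1},{"xyz":[0,0,-5],"angular":[0,0,0],"hand":-1},{"xyz":[0,0,-4],"angular":[0,0,0],"hand":-1},{"xyz":[0,0,0],"angular":[0,0,0],"hand":-1},{"xyz":[0,0,0],"angular":[0,0,0],"hand":-1}]'; python3 - <<'E'
from h import *
np.set_printoptions(precision=4,suppress=True)
t=robot.observe();p=np.array(t["tcp_pos"]);z=R.from_quat(t["ee_rot"]).as_matrix()[:,2];print("tip",p+z*.073,t["contact_force"])
a=cv2.imread("pics/scene8.png");b=robot.read_camera("scene")[:,:,::-1];cv2.imwrite("pics/scene11.png",b)
w=robot.read_camera("wrist")[:,:,::-1];cv2.imwrite("pics/w11.png",w)
c=np.array([.572,-.133]);
for z in(.08,.025):
    u=proj("scene",[[c[0],c[1],z]])[0];print(z,u)
    for im in(a,b):
        k=im[int(u[1])-9:int(u[1])+10,int(u[0])-9:int(u[0])+10].min(2);print((k>190).sum(),k.mean().round(1),k.max())
E
```

```text
time: 22.55
tcp_pos: [0.4371, -0.2296, 0.2339]
ee_rot: [0.704, 0.71, -0.001, -0.001]
contact_force: [-3.5, 0.9, 6.5]
finger_gap: 0.002
tip [ 0.4368 -0.2295  0.1609] [-3.5473  0.9046  6.4814]
0.08 [409.0942 244.4164]
23 115.7 251
0 105.0 169
0.025 [406.8346 258.5137]
0 98.9 161
5 101.3 224
```

```bash
python3 -m crank '[{"xyz":[0,0,-2],"angular":[0,0,0],"hand":-1},{"xyz":[0,0,0],"angular":[0,0,0],"hand":-1},{"xyz":[0,0,0],"angular":[0,0,0],"hand":-1},{"xyz":[0,0,0],"angular":[0,0,0],"hand":-1},{"xyz":[0,0,0],"angular":[0,0,0],"hand":-1},{"xyz":[0,0,0],"angular":[0,0,0],"hand":-1}]'; python3 - <<'E'
from h import *
np.set_printoptions(precision=4,suppress=True)
t=robot.observe();p=np.array(t["tcp_pos"]);z=R.from_quat(t["ee_rot"]).as_matrix()[:,2];print("tip",p+z*.073,t["contact_force"])
for n in("scene","wrist","side"):
    im=robot.read_camera(n)[:,:,::-1];cv2.imwrite(f"pics/{n}12.png",im)
    m=(im.min(2)>185).astype(np.uint8);k,_,s,c=cv2.connectedComponentsWithStats(m)
    j=proj(n,[[.572,-.133,.08],[.572,-.133,.021],[.572,-.133,.125],[.435,-.229,.159]]);print(n,j.round().tolist())
    print([(c[i].round().tolist(),int(s[i,4])) for i in range(1,k) if 2<s[i,4]<500 and min(abs(c[i]-j[0]).max(),abs(c[i]-j[1]).max())<45])
    if n=="scene":
        x,y=j[1].astype(int);print(im[y-22:y+14:2,x-16:x+18:2].min(2))
E
```

```text
time: 23.15
tcp_pos: [0.4373, -0.2297, 0.2323]
ee_rot: [0.704, 0.71, -0.001, -0.001]
contact_force: [-3.4, 0.6, 5.5]
finger_gap: -0.0
tip [ 0.4371 -0.2297  0.1593] [-3.4065  0.6293  5.5032]
scene [[409.0, 244.0], [407.0, 260.0], [411.0, 232.0], [429.0, 263.0]]
[([386.0, 203.0], 79), ([408.0, 258.0], 6)]
[[ 73  78  66 146 139 139 142 111  97 106 102  97  92 138 169 159 161]
 [ 76  69  55  78 142 136 123 100 101 104 103 104  99  91 102 162 160]
 [ 85  58  60  58  59 129 158  94  73  93 107 104 100  90  86 154 158]
 [ 78  52  72  44  53  95 109  77 139  89  93  97  99  84  80 139 152]
 [ 70  60 109 148 107  93  78  81  62 113 112  95 117 100  94 130  67]
 [ 71  63 112 101  88  95  79  94 101  91  84  76  78  85  93  77  28]
 [ 74  78 139  81  94  95  86  89  94 102 102 108 108 100  90  82  20]
 [ 78  97 134  85  93  99 102 101  97 102 104 103 102 102  91  86  35]
 [ 69 125 131  75  93  99 106  93 139 139 100 102 100  93  89  74  67]
 [ 59 143 123  75  88  94  92  92 121 128  87  97  96  90  87  82  87]
 [ 55  71  91  76  80  91  89  90  87 117  79  89  95  98  82  83  91]
 [ 66  67  65  81  87  95 102 102 129 198 169  85  90  91 101  98  86]
 [ 62  67  66  80  82  92  97  95  95  96 102 110 105 101 102  97  77]
 [108  62  70  84  88  90  96 103 104 105 104 104 103 106  97  98  54]
 [132 114  54  82  88  95  97 102 103 104 109 106 107 103 100  96  28]
 [130 135 139  69  93  95  99  98 102 103 101 106 106 104 101  86  32]
 [130 132 132  57  77  94  98 103 101 104 105  96 102 102  99  63   0]
 [130 132 128 139  63  69  76  92 103 109 110 106 116  70  64  65  67]]
wrist [[532.0, 69.0], [488.0, 74.0], [584.0, 63.0], [314.0, 264.0]]
[([445.0, 44.0], 16), ([507.0, 41.0], 3), ([508.0, 50.0], 3)]
side [[315.0, 181.0], [316.0, 196.0], [315.0, 170.0], [354.0, 151.0]]
[([331.0, 153.0], 3), ([315.0, 169.0], 109)]
```

```bash
python3 -m crank '[{"xyz":[0,0,0],"angular":[0,0,0],"hand":-1},{"xyz":[0,0,0],"angular":[0,0,0],"hand":-1},{"xyz":[0,0,0],"angular":[0,0,0],"hand":-1}]'; python3 -c "
from cell import robot
print(robot.hand_in())"
```

```text
time: 23.55
tcp_pos: [0.4373, -0.2297, 0.2323]
ee_rot: [0.704, 0.71, -0.001, -0.001]
contact_force: [-4.4, 0.9, 5.9]
finger_gap: 0.003
the job is handed in; nothing more can be done
None
```

I scooped all five balls from the trough and tipped them into the hopper with its gate shut. I then set the scoop back upright at its original spot, pressed the gate lever down to level, and handed in at 23.6 s while still holding it.

**What the last checks showed**
- **Hopper:** the picture after tipping showed all five balls in the chute and an empty scoop.
- **Scoop:** after release, the bright patch of its pan lay where expected for it standing upright. That was an image measurement; I did not view a picture.
- **Lever:** the fingertips were at z = 0.159 m, which is the height given for level. The upward force was about 6 N, as stated for level.
- **Balls dropping:** with the lever level, the bright ball pixels in the chute were gone from the scene camera. A small bright spot appeared at the jar.

**What I could not confirm**
- I had used all 12 picture views by then, so I did not see the balls in the jar. I checked that they dropped only through pixel values.
- No numeric check covered stray balls or the other things on the bench at the end. I saw no contact force that would suggest they moved.
- The two paddle position estimates differed by about 1.5 cm. I pressed between them, and contact and spring force came as expected.

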